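# Load and secure the shaker's stub carrier

### The arm

A 6-joint arm with a two-finger parallel gripper is mounted at the origin on the work surface. World frame = base frame: x ahead of the robot, y to its left, z up, the work surface at z = 0. Lengths are in m, angles in rad, forces in N, time in s.
With the tool pointing down it reaches from about 0.325 to 0.9 m from the base axis. Payload 6.1 kg.
Tool frame: the origin (TCP) lies midway between the tips of the shut fingers; the grasp point (between the pads) lies 19 mm behind it; z points along the fingers, y is the line along which they close (so a half turn about z gives the same grasp; the last joint's range is limited). The gripper opens to 85 mm and grips with 20 to 120 N. Pads are 22 mm wide; open, the fingers measure 114 mm over their backs; the gripper's body (76 mm by 85 mm) begins 54 mm behind the grasp point. The pads swing forward as they close: fully open they stand 13 mm farther back than shut.
Start: joints at [-1.271, 0.22, 1.526, -0, 1.395, -0.126], TCP at [0.258, -0.569, 0.205] pointing down, gripper open.
Joint ranges: [-2.98, 2.98], [-0.91, 2.08], [0.09, 2.57], [-1.24, 4.39], [0.2, 2.65], [-2.68, 2.68]. Speed limits (rad/s): [2.57, 2.57, 3.01, 3.14, 3.14, 3.14].

### API

Orientations are given as [roll, pitch, yaw] about the fixed x, y, z axes, in that order (R = Rz(yaw) Ry(pitch) Rx(roll)).
In Python, from plant import movep, move_l, set_joints, gripper_to, hold, inverse_kinematics, observe, get_image, get_calibration, Unreachable, job_done gives the robot as it stands. Calls block until the motion is done:
- movep(position, orientation): joint-space move of the TCP to a pose.
- move_l(position, feed=0.15, rotation=None, max_force=None): straight line of the TCP; rotation=None keeps the orientation; feed is the mean speed in m/s. With max_force (N) it stops when the force on the tool has changed by that much, and returns True; else False.
- set_joints(angles): joint-space move.
- gripper_to(opening, f_grip=None): finger opening in m; f_grip is the grip in N (None keeps the last); returns when the fingers have stopped.
- hold(seconds).
- inverse_kinematics(position, orientation): joint angles nearest the present ones, or None.
- observe(): the state.
- get_image(name): name is "scene" or "top" or "wrist"; returns (picture, depth): 420x560x3 uint8, red, green, blue; 420x560 float32, m along the optical axis (not along the pixel's ray), 0 where there is no reading.
- get_calibration(name): a dict with "intrinsics" (3x3 intrinsics, pixels), "dist_coeffs" ([k1, k2, p1, p2, k3] as OpenCV has them; the pictures are not rectified), "world_from_camera" (4x4, takes a point from camera to world coordinates). Camera axes: x right, y down, z forward; pixel columns grow to the right and rows downward; lengths in m; the calibration is good to about 2 mm. A picture is of the moment at which its call begins: read the wrist's pose just before it. get_calibration takes no time and is no camera call; for the wrist camera it gives the pose at the moment of the call.
A pose or a line that the arm cannot do raises Unreachable and nothing moves.
- job_done(): hands the job in; it is judged then, once.
The state is a dict: "time_s": time; "q": joint angles; "joint_velocities": joint speeds; "joint_torque": joint torques, N m; "eef_pos": TCP position; "tcp_rot": TCP orientation; "ft_force": force on the tool from outside, world axes, zero at the start; "torque": the same for the moment, N m; "opening": finger opening in m; "grasp_force": force on a finger pad.
Only numpy, scipy, OpenCV 4.12 (cv2) and the standard library are available. Lean on these libraries where they do the work, as an engineer would, in place of code of your own. Each camera call takes 0.05 s, during which the arm holds its last target. There are 200 camera calls.

### The job

Load the bench shaker for its run: stand every specimen stub from the bench upright in the carrier, one to a well (any wells). Put the locking pin from its stand through the hole of the carrier's lug until its collar rests on the lug, and only once the pin is home turn the three bolt knobs clockwise to their end stops. Leave the bottle, jar and dish alone.

Things in the scene. Friction and masses are not known exactly. Their poses are not given: they have to be found in the camera images.
- shaker: Fixed white bench shaker 200 (x) x 270 (y) mm, base top at 50 mm, with an aluminium carrier block 130 x 156 mm on it, top at 95 mm: 2 rows (along y) of 3 round wells 41 mm wide, 12 mm deep. Ears (top 80 mm) at three corners of the block carry bolt knobs; the fourth corner (+x, -y) has the pin lug. Origin: centre of underside, z up, +x away from its front panel. Place and heading vary.
- lug_hole (a point): Centre of the pin hole's mouth, on top of the lug, 92 mm above the bench. The lug is a level plate 46 x 54 mm, 12 mm thick, with an upright through hole 12.5 mm wide, chamfered 2 mm; 18 mm below it a second plate on the base has a 17 mm wide hole in line, 12 mm deep. Axes as the shaker's.
- stand: Pin stand: white block 50 x 50 x 44 mm with an upright hole 14 mm wide, 40 mm deep, fixed to the bench. Origin: centre of its underside. The pin starts in it.
- pin: Steel locking pin, upright at the start: shaft 10 mm thick, 38 mm long with a 4 mm tapered tip; above it a collar 24 mm wide, 6 mm thick; on top a round grip 16 mm wide, 28 mm tall (72 mm in all). 50 g. Origin: centre of the tip end, z towards the grip. In stand and lug alike the collar rests on the top face; fully home in the lug the tip is 38 mm below the lug's top.
- well1 (a point): Centre of the floor of a well: front row (-x), -y end; 83 mm above the bench, 12 mm below the block's top. Wells are 50 mm apart in a row, rows 64 mm apart.
- well2 (a point): Centre of the floor of a well: front row (-x), middle; 83 mm above the bench, 12 mm below the block's top. Wells are 50 mm apart in a row, rows 64 mm apart.
- well3 (a point): Centre of the floor of a well: front row (-x), +y end; 83 mm above the bench, 12 mm below the block's top. Wells are 50 mm apart in a row, rows 64 mm apart.
- well4 (a point): Centre of the floor of a well: back row (+x), -y end; 83 mm above the bench, 12 mm below the block's top. Wells are 50 mm apart in a row, rows 64 mm apart.
- well5 (a point): Centre of the floor of a well: back row (+x), middle; 83 mm above the bench, 12 mm below the block's top. Wells are 50 mm apart in a row, rows 64 mm apart.
- well6 (a point): Centre of the floor of a well: back row (+x), +y end; 83 mm above the bench, 12 mm below the block's top. Wells are 50 mm apart in a row, rows 64 mm apart.
- bolt1 (a joint): Turn of the captive bolt knob at the carrier's -x, +y corner, rad: 0 loose, grows clockwise seen from above, fully tight at the end stop 2.2; starts between 0 and 0.6. Friction torque 0.04 N m; it stays where it is left. The wing points along the shaker's x at 0 and turns with the knob.
- bolt1_grip (a point): On the axis of bolt knob 1, 24 mm above its ear and 104 mm above the bench. Black knob: round foot 34 mm wide and 8 mm tall on the ear, on it a wing (bar) 36 mm long, 12 mm thick, 24 mm tall; knob's top is 8 mm above this point. The x axis runs along the wing.
- bolt2 (a joint): Turn of the captive bolt knob at the carrier's -x, -y corner, rad: 0 loose, grows clockwise seen from above, fully tight at the end stop 2.2; starts between 0 and 0.6. Friction torque 0.04 N m; it stays where it is left. The wing points along the shaker's x at 0 and turns with the knob.
- bolt2_grip (a point): On the axis of bolt knob 2, 24 mm above its ear and 104 mm above the bench. Black knob: round foot 34 mm wide and 8 mm tall on the ear, on it a wing (bar) 36 mm long, 12 mm thick, 24 mm tall; knob's top is 8 mm above this point. The x axis runs along the wing.
- bolt3 (a joint): Turn of the captive bolt knob at the carrier's +x, +y corner, rad: 0 loose, grows clockwise seen from above, fully tight at the end stop 2.2; starts between 0 and 0.6. Friction torque 0.04 N m; it stays where it is left. The wing points along the shaker's x at 0 and turns with the knob.
- bolt3_grip (a point): On the axis of bolt knob 3, 24 mm above its ear and 104 mm above the bench. Black knob: round foot 34 mm wide and 8 mm tall on the ear, on it a wing (bar) 36 mm long, 12 mm thick, 24 mm tall; knob's top is 8 mm above this point. The x axis runs along the wing.
- stub1: Aluminium specimen stub, 40 g: round foot 30 mm wide and 14 mm tall with a 2 mm bevelled lower edge, on it a coaxial post 18 mm wide and 18 mm tall (32 mm in all), standing on the bench. Origin: centre of the foot's underside. May be absent.
- stub2: Aluminium specimen stub, 40 g: round foot 30 mm wide and 14 mm tall with a 2 mm bevelled lower edge, on it a coaxial post 18 mm wide and 18 mm tall (32 mm in all), standing on the bench. Origin: centre of the foot's underside. May be absent.
- stub3: Aluminium specimen stub, 40 g: round foot 30 mm wide and 14 mm tall with a 2 mm bevelled lower edge, on it a coaxial post 18 mm wide and 18 mm tall (32 mm in all), standing on the bench. Origin: centre of the foot's underside. May be absent.
- stub4: Aluminium specimen stub, 40 g: round foot 30 mm wide and 14 mm tall with a 2 mm bevelled lower edge, on it a coaxial post 18 mm wide and 18 mm tall (32 mm in all), standing on the bench. Origin: centre of the foot's underside. May be absent.
- stub5: Aluminium specimen stub, 40 g: round foot 30 mm wide and 14 mm tall with a 2 mm bevelled lower edge, on it a coaxial post 18 mm wide and 18 mm tall (32 mm in all), standing on the bench. Origin: centre of the foot's underside. May be absent.
- bottle: Amber bottle 60 mm wide, 140 mm tall, standing on the bench; not part of the job. Origin: centre of its underside.
- jar: Glass jar 70 mm wide, 80 mm tall, standing on the bench; not part of the job. Origin: centre of its underside.
- dish: Shallow glass dish 90 mm wide, 20 mm tall, standing on the bench; not part of the job. Origin: centre of its underside.
Not all that is in view belongs to the job. What is shaped like the stub2 but pink or turquoise is not meant.

How it is judged:
On the way, in this order (a step that is already met when the one before it is completed fails the run):
1. the pin is home in the lug (z of pin in the frame of lug_hole below -0.034 m and horizontal distance between pin and lug_hole below 0.005 m and angle between the z axis of pin and the z axis of shaker, either way round below 0.12 rad), for 0.2 s.
2. all three bolt knobs are at their end stops (value of joint each of bolt1, bolt2, bolt3 above 2.1 rad), for 0.2 s.
At the end, for the whole second after the job is handed in: Every stub present stands upright (within 0.15 rad) and at rest on the floor of a well (within 4 mm), one to a well; the pin stands in the lug hole (upright within 0.12 rad) with its collar within 4 mm of the lug; all three bolts are within 0.1 rad of their end stop at 2.2 rad (all of step 1 and all of step 2 and z of stub1 in the frame of shaker between 0.079 and 0.087 m and x of stub1 in the frame of shaker between -0.046 and 0.046 m and y of stub1 in the frame of shaker between -0.065 and 0.065 m and angle between each of stub1, stub2, stub3, stub4, stub5's own z axis and vertical below 0.15 rad and linear speed of each of stub1, stub2, stub3, stub4, stub5 below 0.02 m/s and z of stub2 in the frame of shaker between 0.079 and 0.087 m and x of stub2 in the frame of shaker between -0.046 and 0.046 m and y of stub2 in the frame of shaker between -0.065 and 0.065 m and z of stub3 in the frame of shaker between 0.079 and 0.087 m and x of stub3 in the frame of shaker between -0.046 and 0.046 m and y of stub3 in the frame of shaker between -0.065 and 0.065 m and z of stub4 in the frame of shaker between 0.079 and 0.087 m and x of stub4 in the frame of shaker between -0.046 and 0.046 m and y of stub4 in the frame of shaker between -0.065 and 0.065 m and z of stub5 in the frame of shaker between 0.079 and 0.087 m and x of stub5 in the frame of shaker between -0.046 and 0.046 m and y of stub5 in the frame of shaker between -0.065 and 0.065 m); the robot touches nothing.
It fails at once if a bolt is tightened (past 1.0 rad) while the pin is not home (value of joint any of bolt1, bolt2, bolt3 above 1 rad and not (z of pin in the frame of lug_hole below -0.028 m and horizontal distance between pin and lug_hole below 0.005 m and angle between the z axis of pin and the z axis of shaker, either way round below 0.12 rad)).
It fails at once if the bottle, jar or dish is moved by more than 40 mm or tipped (distance of any of bottle, jar, dish from where it was at the start of the episode above 0.04 m or angle between any of bottle, jar, dish's own z axis and vertical above 0.5 rad).
Of stub1, stub2, stub3, stub4, stub5 only 3 to 5 are there at a start; the rules pass over those that are not, and their reading is None.
At some moment in a run one of stub1, stub2, stub3, stub4, stub5 may be knocked a few centimetres aside while the robot is not near it.
It also fails if it takes over 210 s, if anything falls off the work surface, if the arm or the gripper's body presses on something with over 40 N, if the wrist force passes 120 N, or if a joint passes its speed limit or range.

## Working session

There is one attempt and no reset: what is moved stays moved. The work goes in short steps, each a Python script; the robot and the scene stay as the last script left them, time stands still between calls to the robot, and variables do not carry over. Pictures are saved under pics/ and viewed, at most 14 in all, crops included, and the job is handed in when it is done.

```bash
ls; mkdir -p pics; python3 - <<'E'
from plant import *
import cv2,numpy as np
for n in("scene","top"):
    im,d=get_image(n); np.savez(f"/tmp/{n}.npz",im=im,d=d); cv2.imwrite(f"pics/{n}0.png",im[:,:,::-1])
    c=get_calibration(n); print(n,np.round(c["intrinsics"],1).tolist(),c["dist_coeffs"],np.round(c["world_from_camera"],3).tolist(),(d>0).mean())
o=observe();print({k:np.round(v,3).tolist() for k,v in o.items()})
c=get_calibration("wrist");print(np.round(c["world_from_camera"],3).tolist(),c["intrinsics"])
E
```

```text
pics
scene [[393.5, 0.0, 282.0], [0.0, 393.5, 214.6], [0.0, 0.0, 1.0]] [-0.08940171  0.          0.          0.          0.        ] [[0.632, 0.579, -0.514, 1.059], [0.775, -0.462, 0.432, -0.39], [0.013, -0.672, -0.741, 0.841], [0.0, 0.0, 0.0, 1.0]] 0.9960119047619047
top [[443.7, 0.0, 274.4], [0.0, 443.7, 214.0], [0.0, 0.0, 1.0]] [-0.05864785  0.          0.          0.          0.        ] [[-0.055, -0.978, 0.201, 0.305], [-0.998, 0.054, -0.011, 0.053], [-0.001, -0.202, -0.979, 1.297], [0.0, 0.0, 0.0, 1.0]] 0.9960799319727891
{'time_s': 0.1, 'q': [-1.271, 0.221, 1.528, 0.0, 1.395, -0.126], 'joint_velocities': [-0.002, -0.002, -0.002, 0.001, 0.001, 0.001], 'joint_torque': [0.002, -49.824, -39.054, -0.0, 0.006, 0.0], 'eef_pos': [0.258, -0.569, 0.204], 'tcp_rot': [-3.14, -0.0, 0.426], 'ft_force': [-0.635, 0.143, -0.807], 'torque': [-0.011, 0.031, -0.048], 'grasp_force': 0.0, 'opening': 0.085}
[[0.413, -0.873, -0.258, 0.325], [-0.911, -0.397, -0.115, -0.541], [-0.002, 0.283, -0.959, 0.372], [0.0, 0.0, 0.0, 1.0]] [[290.66445021   0.         279.88700895]
 [  0.         290.66445021 209.37784821]
 [  0.           0.           1.        ]]
```

View pics/scene0.png

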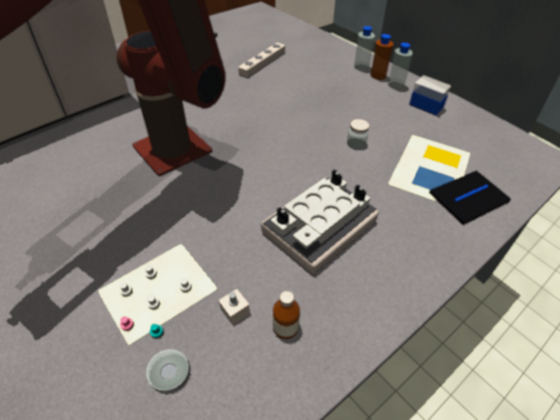

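View pics/top0.png

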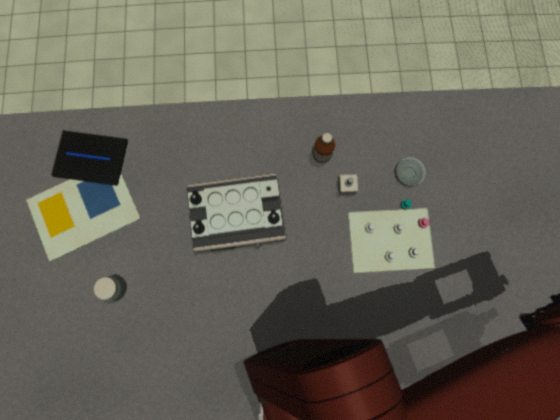

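Scene: the four aluminium stubs are at (125,289), (151,272), (153,302) and (185,285). The pin stand is at (234,303) and the shaker at (320,220). In the top view the stubs are at (370,228), (398,229), (389,256) and (413,252), the pin at (348,183) and the lug hole at (269,188). 

Things that could be mistaken for a stub: pink decoy at top (424,222) / scene (126,322), turquoise decoy at top (407,204) / scene (156,329). The jar is at top (106,289), and the bottle cap is at top (327,138). I choose the four grey ones.

```bash
cat > h.py <<'E'
from plant import *
import cv2,numpy as np
def shot(n):
    c=get_calibration(n); im,d=get_image(n); return im,d,c
def rays(c,px):
    px=np.array(px,float).reshape(-1,1,2)
    u=cv2.undistortPoints(px,c["intrinsics"],np.array(c["dist_coeffs"])).reshape(-1,2)
    M=np.array(c["world_from_camera"]); r=np.c_[u,np.ones(len(u))]@M[:3,:3].T
    return M[:3,3],r
def onz(c,px,z):
    o,r=rays(c,px); return o+r*((z-o[2])/r[:,2])[:,None]
def tri(obs):  # obs: list of (cal,pixel) -> point, rms gap
    A=np.zeros((3,3));b=np.zeros(3);L=[]
    for c,p in obs:
        o,r=rays(c,[p]);r=r[0]/np.linalg.norm(r[0]);P=np.eye(3)-np.outer(r,r);A+=P;b+=P@o;L.append((o,P))
    x=np.linalg.solve(A,b);return x,np.sqrt(np.mean([((P@(x-o))**2).sum() for o,P in L]))
def proj(c,X):
    M=np.linalg.inv(c["world_from_camera"]);rv=cv2.Rodrigues(M[:3,:3])[0]
    return cv2.projectPoints(np.array(X,float).reshape(-1,1,3),rv,M[:3,3],c["intrinsics"],np.array(c["dist_coeffs"]))[0].reshape(-1,2)
DOWN=lambda yaw:[np.pi,0,yaw]
E
python3 - <<'E'
from h import *
c=get_calibration("top");s=get_calibration("scene")
np.set_printoptions(precision=3,suppress=True)
T=[(370,228),(398,229),(389,256),(413,252),(424,222),(407,204)]
print(onz(c,T,.032)); 
print("scene",onz(s,[(125,287),(151,270),(153,300),(185,283)],.032))
print("pin",onz(c,[(348,181)],.078),"hole",onz(c,[(269,188)],.092),"bolts",onz(c,[(195,197),(198,226),(273,215)],.112))
print("bottle,dish",onz(c,[(323,152)],.0),onz(c,[(410,172)],.02))
E
```

```text
[[ 0.509 -0.235  0.032]
 [ 0.501 -0.316  0.032]
 [ 0.425 -0.282  0.032]
 [ 0.432 -0.352  0.032]
 [ 0.517 -0.395  0.032]
 [ 0.574 -0.351  0.032]]
scene [[ 0.445 -0.361  0.032]
 [ 0.439 -0.289  0.032]
 [ 0.519 -0.324  0.032]
 [ 0.525 -0.241  0.032]]
pin [[ 0.64  -0.175  0.078]] hole [[0.628 0.051 0.092]] bolts [[0.609 0.256 0.112]
 [0.527 0.249 0.112]
 [0.546 0.044 0.112]]
bottle,dish [[ 0.758 -0.121  0.   ]] [[ 0.674 -0.376  0.02 ]]
```

```bash
python3 - <<'E'
from h import *
import pickle
out={}
for k,p in dict(a=(.43,-.33,.2),b=(.47,-.2,.2),c=(.50,.08,.22),d=(.55,.2,.22)).items():
    movep(p,DOWN(0)); hold(.3)
    out[k]=shot("wrist"); cv2.imwrite(f"pics/w{k}.png",out[k][0][:,:,::-1])
pickle.dump(out,open("/tmp/w.pkl","wb")); print(observe()["time_s"],observe()["eef_pos"])
E
```

```text
4.9083 [0.55006731 0.19918667 0.22029939]
```

View pics/wb.png

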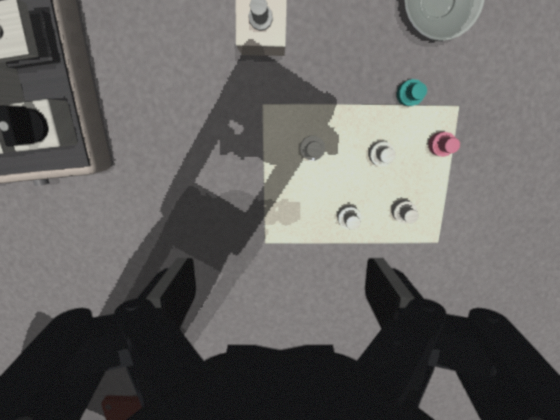

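View pics/wc.png

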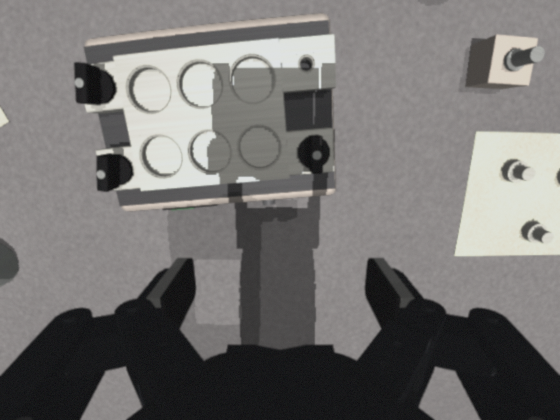

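View pics/wd.png

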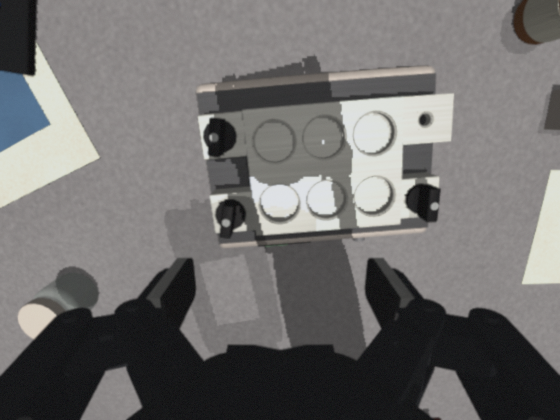

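In wb the stub post tops are at (311,145), (380,150), (347,213) and (403,207), and the decoys at (412,92) and (445,144). The pin grip is at (261,7). In wc and wd the lug hole is at (306,63) and (427,119), with six wells and three black knobs clearly visible. Next I'll measure using height masks, contours and two-view triangulation.

```bash
cat >> h.py <<'E'
def world(im,d,c):
    h,w=d.shape;v,u=np.mgrid[:h,:w];o,r=rays(c,np.c_[u.ravel(),v.ravel()])
    return (o+r*d.reshape(-1,1)).reshape(h,w,3)
def comps(mask,amin,amax):
    n,l,st,ce=cv2.connectedComponentsWithStats(mask.astype(np.uint8),connectivity=4)
    return [(l==i,ce[i],st[i,4]) for i in range(1,n) if amin<=st[i,4]<=amax]
E
python3 - <<'E'
from h import *
import pickle
np.set_printoptions(precision=4,suppress=True)
W=pickle.load(open("/tmp/w.pkl","rb"))
for k in "ab":
    im,d,c=W[k];X=world(im,d,c)
    z=X[...,2]; print(k,"bench z",np.percentile(z[(abs(z)<.01)&(d>0)],[5,50,95]))
    for lo,hi,n in((.027,.037,"stub"),(.070,.085,"pin")):
        for m,ce,a in comps((z>lo)&(z<hi)&(X[...,0]<.7)&(X[...,1]<-.12)&(X[...,0]>.37),15,600):
            zz=np.median(z[m]); print(n,ce,a,zz,onz(c,ce,zz)[0],np.median(im[m],0))
for k in "cd":
    im,d,c=W[k];X=world(im,d,c);z=X[...,2]
    reg=(X[...,0]>.45)&(X[...,0]<.72)&(X[...,1]>-.02)&(X[...,1]<.32)
    for m,ce,a in comps((z>.106)&(z<.118)&reg,20,2000):
        zz=np.median(z[m]); P=X[m]; e,v=np.linalg.eigh(np.cov(P[:,:2].T)); print(k,"knob",ce,a,zz,onz(c,ce,zz)[0],"ang",np.arctan2(v[1,1],v[0,1]),"ext",np.sqrt(e*12))
    top=((z>.091)&(z<.099)&reg).astype(np.uint8)
    print("top z",np.median(z[top>0]))
    cs,hi=cv2.findContours(top,cv2.RETR_CCOMP,cv2.CHAIN_APPROX_NONE)
    for q,hh in zip(cs,hi[0]):
        if hh[3]>=0 and cv2.contourArea(q)>25:
            e=cv2.fitEllipse(q); print(k,"hole",np.array(e[0]),np.array(e[1]),onz(c,[e[0]],.095)[0])
E
```

```text
a bench z [-0.0018 -0.0005  0.0008]
stub [138.8029   7.5721] 208 0.03216024290753827 [ 0.6208 -0.1868  0.0322] [83. 78. 74.]
stub [301.869   49.8254] 252 0.03118864608265684 [ 0.5786 -0.3556  0.0312] [ 74. 159. 152.]
stub [342.76 107.84] 225 0.03130857762158579 [ 0.52   -0.4018  0.0313] [201. 140. 158.]
stub [198.7738 113.2353] 221 0.03129784436071725 [ 0.5147 -0.2422  0.0313] [111. 110. 106.]
stub [274.9604 118.5446] 202 0.03125486079918252 [ 0.5085 -0.3269  0.0313] [114.5 114.  109. ]
stub [306.3693 183.858 ] 176 0.03134036503767107 [ 0.4345 -0.3635  0.0313] [208. 212. 213.]
stub [246.0625 190.3693] 176 0.03134110265003712 [ 0.4268 -0.2921  0.0313] [107. 106. 102.]
b bench z [-0.0018 -0.0005  0.0009]
stub [262.5575  47.6991] 113 0.03189874036350959 [ 0.6207 -0.1845  0.0319] [82. 78. 74.]
stub [418.0925  90.9824] 227 0.031081255864073565 [ 0.5787 -0.3546  0.0311] [ 68. 151. 143.]
stub [451.2698 144.6326] 215 0.031183290289874155 [ 0.521  -0.4008  0.0312] [199. 127. 146.]
stub [313.6546 148.9433] 194 0.03132433262230894 [ 0.5152 -0.2412  0.0313] [113. 112. 107.]
stub [387.1848 154.84
[... 1616 characters left out ...]
0.0118 0.0367]
d knob [226.3238 220.7102] 383 0.11131697301395999 [0.5294 0.2516 0.1113] ang 2.998937111661958 ext [0.0113 0.0364]
top z 0.09417780986012189
d hole [278.7978 202.8535] [37.706  39.5303] [0.5436 0.1987 0.095 ]
d hole [326.006  199.0547] [37.5343 40.0499] [0.5477 0.1493 0.095 ]
d hole [373.62   195.1509] [36.9544 40.8935] [0.5518 0.0996 0.095 ]
d hole [426.0518 133.2475] [ 6.1862 11.3967] [0.6151 0.0523 0.095 ]
d hole [273.4406 141.0604] [41.6655 42.5794] [0.6069 0.2038 0.095 ]
d hole [323.5041 136.7559] [41.1939 43.7914] [0.6111 0.1544 0.095 ]
d hole [373.6334 133.0688] [39.8769 43.5005] [0.6148 0.105  0.095 ]
d hole [425.5949 121.4083] [20.3486 22.1036] [0.6264 0.0542 0.095 ]
```

```bash
cat >> h.py <<'E'
def see(tgt,zlo,zhi,ztcp,yaw=0,r=.06,amin=20,move=True):
    """look from above tgt; centre of the flat top nearest tgt"""
    if move: movep([tgt[0],tgt[1],ztcp],DOWN(yaw)); hold(.25)
    im,d,c=shot("wrist");X=world(im,d,c);z=X[...,2];best=None
    m0=(z>zlo)&(z<zhi)&(np.hypot(X[...,0]-tgt[0],X[...,1]-tgt[1])<r)
    for m,ce,a in comps(m0,amin,4000):
        zz=np.median(z[m]);p=onz(c,ce,zz)[0];col=np.median(im[m],0)
        if col.max()-col.min()>35: continue
        if best is None or np.hypot(*(p[:2]-tgt[:2]))<np.hypot(*(best[0][:2]-tgt[:2])): best=(p,ce,a,c,im)
    return best
E
python3 - <<'E'
from h import *
np.set_printoptions(precision=4,suppress=True)
t=np.array([.509,-.327])
L=[]
for yaw in(0,np.pi,np.pi/2):
    p,ce,a,c,im=see(t,.027,.036,.14,yaw); o=observe();e=o["eef_pos"];print(yaw,p,ce,a,e,o["tcp_rot"]);L.append((c,ce))
    if yaw==0: cv2.imwrite("pics/stub.png",im[60:360,120:440,::-1])
print(tri(L[:2]),tri(L))
g=see((.641,-.182),.07,.085,.19,0);print("pin",g[:3]); g=see((.641,-.182),.07,.085,.19,np.pi);print("pin",g[:3],observe()["time_s"]); cv2.imwrite("pics/pin.png",g[4][:,:,::-1])
E
```

```text
0 [ 0.5087 -0.3269  0.0313] [278.7787 201.6087] 253 [ 0.5093 -0.3265  0.1401] [ 3.1415 -0.0001  0.0009]
3.141592653589793 [ 0.5076 -0.3278  0.0313] [280.6667 197.2752] 258 [ 0.509 -0.327  0.14 ] [-3.1416  0.      3.1415]
1.5707963267948966 [ 0.5078 -0.3269  0.0313] [277.4942 198.1362] 257 [ 0.509 -0.327  0.14 ] [-3.1416 -0.      1.571 ]
(array([ 0.5081, -0.3273,  0.0292]), np.float64(0.00046194980622327284)) (array([ 0.508 , -0.3273,  0.0293]), np.float64(0.0004150819708664767))
pin (array([ 0.6463, -0.1831,  0.0773]), array([279.0887, 194.5764]), np.int32(203))
pin (array([ 0.6445, -0.1839,  0.0773]), array([279.5805, 201.078 ]), np.int32(205)) 16.6833
```

View pics/stub.png

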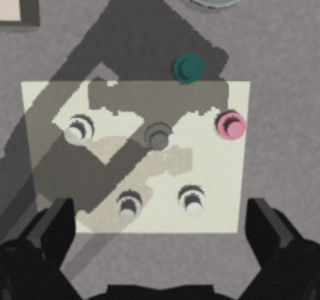

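Crop: grey stub (157,137) with foot and post, two stubs in front, one at (80,128). Turquoise (188,67) and pink (231,125) are clearly decoys. Hand-eye bias is under 1 mm (yaw 0 against yaw π), heights agree with 32 mm and 78 mm. Starting with one stub.

```bash
cat >> h.py <<'E'
WELL={1:(.5515,.099),2:(.5476,.148),3:(.5434,.198),4:(.6145,.104),5:(.6107,.1535),6:(.6065,.203)}
YS=.081
def stub(t,well):
    gripper_to(.045)
    g=see(np.array(t),.027,.036,.14,0)
    if g is None: print("lost",t); return False
    p=g[0]; x,y=p[0]-.0006,p[1]-.0004; print("stub at",np.round(p,4))
    movep([x,y,.06],DOWN(0)); hit=move_l([x,y,.0145],feed=.08,max_force=15)
    gripper_to(.01,30); o=observe(); print("hit",hit,"op",o["opening"],"F",o["grasp_force"],"z",o["eef_pos"][2])
    move_l([x,y,.13],feed=.2); o=observe(); print("lifted op",o["opening"],o["grasp_force"])
    if o["opening"]<.014: print("MISSED"); return False
    wx,wy=WELL[well]; movep([wx,wy,.18],DOWN(YS)); move_l([wx,wy,.125],feed=.15)
    hold(.15); hit=move_l([wx,wy,.096],feed=.04,max_force=6); print("placed hit",hit,"z",observe()["eef_pos"][2])
    gripper_to(.032); move_l([wx,wy,.16],feed=.15); print("t",observe()["time_s"]); return True
E
python3 - <<'E'
from h import *
stub((.5081,-.3273),6)
E
```

```text
stub at [ 0.5087 -0.327   0.0312]
hit False op 0.0098279117013204 F 0.0 z 0.01478156085509151
lifted op 0.010313030486587521 0.0
MISSED
```

```bash
python3 - <<'E'
from h import *
movep([.47,-.3,.16],DOWN(0)); hold(.2); im,d,c=shot("wrist"); cv2.imwrite("pics/m1.png",im[:,:,::-1])
X=world(im,d,c);z=X[...,2]
for m,ce,a in comps((z>.027)&(z<.037),20,600): print(np.round(ce),a,np.round(onz(c,ce,.0313)[0],4),np.median(im[m],0))
E
```

```text
[164.  29.] 288 [ 0.6279 -0.1951  0.0313] [88. 84. 79.]
[337.  85.] 296 [ 0.5788 -0.3555  0.0313] [ 82. 175. 167.]
[380. 147.] 245 [ 0.5209 -0.4013  0.0313] [217. 148. 168.]
[222. 152.] 253 [ 0.5154 -0.2427  0.0313] [121. 120. 115.]
[305. 159.] 245 [ 0.5084 -0.3267  0.0313] [122. 121. 116.]
[338. 228.] 207 [ 0.4349 -0.3636  0.0313] [222. 224. 217.]
[271. 234.] 207 [ 0.4271 -0.292   0.0313] [210. 209. 200.]
```

View pics/m1.png

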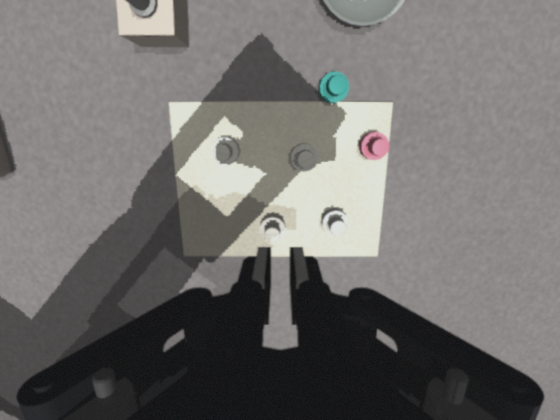

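The stub at (305,159) hasn't moved and the fingers closed without touching it. I'll measure the fingertips from the depth in this view, relative to the TCP.

```bash
python3 - <<'E'
from h import *
np.set_printoptions(precision=4,suppress=True)
for op in(.01,.018,.03,.045):
    gripper_to(op); im,d,c=shot("wrist"); X=world(im,d,c); o=observe(); e=np.array(o["eef_pos"]); R=X-e
    m=(d>0)&(abs(R[...,0])<.03)&(abs(R[...,1])<.06)&(R[...,2]>-.03)&(R[...,2]<.06)
    P=R[m]; print(op,o["opening"],"zmin pct",np.percentile(P[:,2],[0,1,5,50]),"tip x,y at low",[np.round([P[(P[:,2]<np.percentile(P[:,2],5))&(s*P[:,1]>0)][:,k].min() for k in(0,1)]+[P[(P[:,2]<np.percentile(P[:,2],5))&(s*P[:,1]>0)][:,k].max() for k in(0,1)],4).tolist() for s in(1,-1)])
E
```

```text
0.01 0.009778500613889511 zmin pct [0.0262 0.0285 0.0313 0.0463] tip x,y at low [[-0.0014, 0.0036, 0.0124, 0.0103], [-0.0036, -0.013, 0.0125, -0.0064]]
0.018 0.017651336738238398 zmin pct [0.0254 0.0277 0.0322 0.0466] tip x,y at low [[-0.008, 0.0076, 0.0125, 0.0174], [-0.0087, -0.0181, 0.0124, -0.0104]]
0.03 0.030035461916539757 zmin pct [0.0268 0.029  0.0324 0.047 ] tip x,y at low [[-0.0078, 0.0135, 0.0123, 0.02], [-0.0091, -0.0225, 0.0124, -0.0163]]
0.045 0.045359096462948376 zmin pct [0.0275 0.03   0.0333 0.0479] tip x,y at low [[-0.0098, 0.0204, 0.0122, 0.0258], [-0.0099, -0.0302, 0.0121, -0.0238]]
```

```bash
python3 - <<'E'
from h import *
gripper_to(.018); movep([.47,-.13,.05],DOWN(0)); hold(.2)
print(move_l([.47,-.13,-.035],feed=.03,max_force=5),observe()["eef_pos"],observe()["ft_force"]); move_l([.47,-.13,.08])
print(observe()["time_s"])
E
```

```text
True [ 0.46998554 -0.12998815 -0.02645384] [-1.154457    0.84200807  4.74599374]
28.475
```

Contact confirms that the real fingertips sit 26 mm behind the reported TCP, so I'm correcting all z targets by that.

```bash
sed -i 's/\.0145\],feed=.08,max_force=15/.0155-OFF],feed=.08,max_force=10/; s/\[x,y,.06\]/[x,y,.05]/; s/\[x,y,.13\]/[x,y,.12]/; s/\[wx,wy,.125\]/[wx,wy,.095]/; s/\[wx,wy,.096\]/[wx,wy,.0965-OFF]/; s/\[wx,wy,.18\]/[wx,wy,.15]/' h.py; sed -i 's/^YS=/OFF=.0262\nYS=/' h.py
python3 - <<'E'
from h import *
stub((.5081,-.3273),6)
E
```

```text
stub at [ 0.5087 -0.3269  0.0313]
hit False op 0.01625353871033536 F 29.368770718574524 z -0.009818163340104095
lifted op 0.01684559031636332 29.25814390182495
placed hit True z 0.072445475325217
t 36.725
```

```bash
python3 - <<'E'
from h import *
print(np.round(see(np.array(WELL[6]),.105,.125,.19,0,r=.04)[0],4))
ok=stub((.5084,-.3267) and (.5148,-.242),5)
if ok: ok=stub((.4347,-.3633),3)
if ok: ok=stub((.427,-.292),2)
E
```

```text
[0.607  0.2016 0.1143]
stub at [ 0.5155 -0.2415  0.0312]
hit False op 0.016905733119539173 F 29.37552899122238 z -0.009913417353536506
lifted op 0.016798869867730375 29.259308874607086
placed hit True z 0.07247798576970163
t 45.8167
stub at [ 0.4346 -0.3639  0.0313]
hit False op 0.016619861894761938 F 29.3484029173851 z -0.009881694964798377
lifted op 0.016494678462722144 29.259737133979797
placed hit True z 0.07234009760086293
t 55.2083
stub at [ 0.4269 -0.292   0.0312]
hit False op 0.01655389084395203 F 29.369468986988068 z -0.009962645450572537
lifted op 0.016352849568781812 29.260031282901764
placed hit True z 0.07242588377589831
t 64.075
```

Four stubs placed. Now the lug hole, close up at two yaws.

```bash
python3 - <<'E'
from h import *
np.set_printoptions(precision=4,suppress=True)
L=[]
for yaw in(0,np.pi):
    movep([.628,.053,.19],DOWN(yaw)); hold(.25); im,d,c=shot("wrist"); X=world(im,d,c); z=X[...,2]
    reg=np.hypot(X[...,0]-.627,X[...,1]-.053)<.03
    top=((z>.0885)&(z<.095)&reg).astype(np.uint8); print("z",np.median(z[top>0]))
    cs,h=cv2.findContours(top,cv2.RETR_CCOMP,cv2.CHAIN_APPROX_NONE)
    for q,hh in zip(cs,h[0]):
        if hh[3]>=0 and cv2.contourArea(q)>20: e=cv2.fitEllipse(q); print("depth hole",np.array(e[0]),np.array(e[1]),onz(c,[e[0]],.0915)[0])
    g=cv2.cvtColor(im,cv2.COLOR_RGB2GRAY); med=np.median(g[top>0])
    for m,ce,a in comps((g<med*.55)&(np.hypot(X[...,0]-.627,X[...,1]-.053)<.016),15,900): print("dark",ce,a,onz(c,[ce],.0915)[0]); 
    cv2.imwrite(f"pics/lug{int(yaw)}.png",im[:,:,::-1])
g=see(np.array((.645,-.1833)),.07,.085,.16,0,r=.03);print("pin",g[:3])
g=see(np.array((.645,-.1833)),.07,.085,.16,np.pi,r=.03);print("pin",g[:3],observe()["time_s"])
E
```

```text
z 0.09145192154111295
depth hole [279.1751 201.5901] [13.5784 13.9878] [0.6292 0.0533 0.0915]
dark [279.6985 200.3015] 136 [0.6304 0.0528 0.0915]
dark [244.9317 292.528 ] 161 [0.5303 0.0891 0.0915]
z 0.09140021677243046
depth hole [280.8015 201.4011] [13.4056 14.2763] [0.6281 0.0523 0.0915]
dark [281.3534 201.8017] 116 [0.6285 0.0528 0.0915]
dark [315.4173 284.1897] 369 [0.7172 0.0884 0.0915]
pin (array([ 0.6465, -0.183 ,  0.0773]), array([278.0751, 206.7273]), np.int32(253))
pin (array([ 0.6445, -0.1839,  0.0772]), array([280.9449, 205.2559]), np.int32(254)) 73.5167
```

View pics/lug0.png

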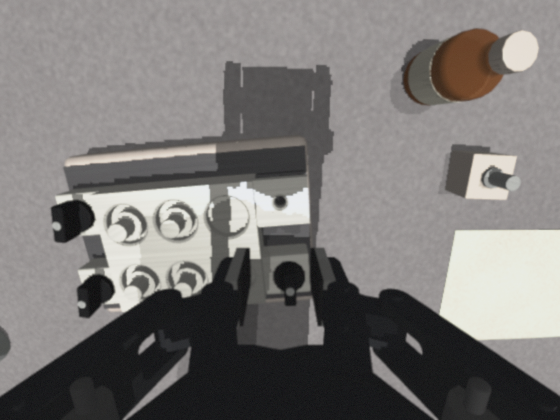

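The view shows the four stubs standing in wells at (125,222), (177,217), (140,278) and (187,277). The lug hole is at (280,201) and the pin at (500,180). Its centre is (0.6286, 0.0528) at about 91.5 mm, which fits. Now the pin.

```bash
python3 - <<'E'
from h import *
np.set_printoptions(precision=4,suppress=True)
x,y=.6455,-.1835
gripper_to(.045); movep([x,y,.09],DOWN(0)); print(move_l([x,y,.029],feed=.08,max_force=8),observe()["eef_pos"])
gripper_to(.008,50); o=observe(); z0=o["eef_pos"][2]; print("op",o["opening"],o["grasp_force"],z0)
move_l([x,y,.15],feed=.15); o=observe();print("lift",o["opening"],o["grasp_force"])
if o["opening"]>.012:
    lx,ly=.6286,.0528; zh=z0+.048  # 92-44
    movep([lx,ly,.175],DOWN(0)); move_l([lx,ly,zh+.048],feed=.1); hold(.3)
    hit=False
    for i in range(14):
        r=.0006*np.sqrt(i)*1.3;a=2.4*i
        px,py=lx+r*np.cos(a),ly+r*np.sin(a)
        if i: move_l([px,py,observe()["eef_pos"][2]+.003],feed=.03)
        hit=move_l([px,py,zh-.001],feed=.04,max_force=7); o=observe();print(i,hit,"above home",o["eef_pos"][2]-zh,o["ft_force"])
        if o["eef_pos"][2]-zh<.002: break
    print(o["time_s"],o["opening"])
E
```

```text
False [ 0.646  -0.1837  0.0295]
op 0.013926230979075312 48.74847114086151 0.029976386863663024
lift 0.014182309499215598 48.7791109085083
0 True above home 7.067086105330689e-06 [0.0284 0.1241 5.2946]
81.7333 0.01402386461665116
```

```bash
cat >> h.py <<'E'
KN={1:(.529,.251),2:(.546,.044),3:(.612,.2575)}
def knob(i,look=True):
    t=np.array(KN[i]); movep([t[0],t[1],.19],DOWN(np.pi*.75)); hold(.25)
    im,d,c=shot("wrist");X=world(im,d,c);z=X[...,2]
    m,ce,a=max(comps((z>.1065)&(z<.118)&(np.hypot(X[...,0]-t[0],X[...,1]-t[1])<.026),40,3000),key=lambda q:q[2])
    zz=np.median(z[m]); P=onz(c,np.argwhere(m)[:,::-1],zz)[:,:2].astype(np.float32)
    (cx,cy),(w,h),an=cv2.minAreaRect(P*1000); e,v=np.linalg.eigh(np.cov(P.T)); ang=np.arctan2(v[1,1],v[0,1])
    return np.array([cx,cy])/1000,ang%np.pi,(w,h),zz,a
E
python3 - <<'E'
from h import *
np.set_printoptions(precision=4,suppress=True)
gripper_to(.04); o=observe()["eef_pos"]; move_l([o[0],o[1],.16],feed=.1)
print("pin top",see(np.array((.6286,.0528)),.118,.14,.19,0,r=.03)[:3])
for i in(1,2,3):
    k=knob(i); print(i,k[0],"wing",k[1],"bolt value",(YS-k[1])%np.pi,k[2:])
print(observe()["time_s"])
E
```

```text
pin top (array([0.6292, 0.0522, 0.1253]), array([278.8485, 213.0168]), np.int32(297))
1 [0.5273 0.2525] wing 2.98595235013437 bolt value 0.23664030345542297 ((12.2953519821167, 35.959999084472656), np.float64(0.11123177833897228), np.int32(540))
2 [0.5442 0.0433] wing 0.03935301831698812 bolt value 0.04164698168301188 ((35.555789947509766, 12.474824905395508), np.float64(0.11119710982018459), np.int32(538))
3 [0.6109 0.2594] wing 3.0231149555044023 bolt value 0.19947769808539073 ((12.30440902709961, 36.0590705871582), np.float64(0.11128447378602953), np.int32(546))
88.0167
```

```bash
cat >> h.py <<'E'
def turn(i,xy,wing,over=.03):
    yaw=wing if wing>1.5 else wing+np.pi
    end=YS-2.2+np.pi-over; x,y=xy
    gripper_to(.026); movep([x,y,.12],DOWN(yaw)); hit=move_l([x,y,.065],feed=.08,max_force=10)
    print(i,"hit",hit,observe()["eef_pos"]);
    if hit: return
    gripper_to(.004,70); print("op",observe()["opening"],observe()["grasp_force"])
    for a in np.linspace(yaw,end,6)[1:]:
        movep([x,y,.065],DOWN(a)); o=observe(); print(np.round(o["tcp_rot"][2],3),"F",np.round(o["ft_force"],1),"Mz",round(o["torque"][2],2))
    hold(.2); gripper_to(.026); move_l([x,y,.12],feed=.12)
    k=knob(i); print("bolt now",(YS-k[1])%np.pi,k[0],k[2],"t",observe()["time_s"])
E
python3 - <<'E'
from h import *
turn(1,(.5283,.2514),2.986)
E
```

```text
1 hit False [0.52862142 0.25150933 0.06527804]
op 0.010416556598909502 71.2992811203003
2.591 F [-1.1  4.4  5. ] Mz 0.03
2.191 F [-4.9  2.4  6.9] Mz -0.02
1.793 F [-7.8  0.9 10.6] Mz -0.07
1.394 F [-11.   -1.2  14. ] Mz -0.04
0.997 F [-13.9   0.6  15.9] Mz 0.59
bolt now 2.1961810709176075 [0.52710236 0.25248425] (35.61186218261719, 12.789055824279785) t 95.025
```

Bolt 1 is at its stop (2.196).

```bash
python3 - <<'E'
from h import *
turn(3,(.6115,.2583),3.023)
turn(2,(.5452,.0435),.0394)
movep([.55,.08,.26],DOWN(0)); hold(.3); im,d,c=shot("wrist"); cv2.imwrite("pics/end.png",im[:,:,::-1])
X=world(im,d,c);z=X[...,2]
for m,ce,a in comps((z>.105)&(z<.135)&(X[...,0]>.45),20,900): print(np.round(ce),a,np.round(X[m].mean(0),4),np.median(z[m]))
for m,ce,a in comps((z>.024)&(z<.037)&(X[...,1]<-.2),20,900): print("bench",np.round(ce),a,np.median(im[m],0))
E
```

```text
3 hit False [0.61186327 0.25839765 0.06530884]
op 0.010140921501949786 71.09696745872498
2.621 F [-0.3  6.6  3.1] Mz -0.09
2.216 F [-2.8  3.8  7. ] Mz -0.05
1.81 F [-6.5  3.   8. ] Mz -0.01
1.405 F [-8.2  2.2  9.2] Mz -0.05
1.0 F [-11.4   3.1   9.9] Mz 0.53
bolt now 2.195490363129781 [0.61077167 0.25935205] (35.63817596435547, 12.712088584899902) t 102.075
2 hit False [0.54552123 0.04345772 0.06523367]
op 0.010329766437176617 71.17856740951538
2.747 F [-2.2  2.6  5.9] Mz -0.06
2.309 F [-3.4  0.6  7.5] Mz -0.11
1.871 F [-6.9 -0.5  9.8] Mz -0.01
1.434 F [-9.8 -1.5 12. ] Mz 0.02
0.998 F [-12.   -0.8  14.1] Mz 0.58
bolt now 2.198115022351227 [0.54433392 0.04319476] (35.73204040527344, 12.585847854614258) t 109.625
[476.   4.] 253 [ 0.74   -0.1148  0.1095] 0.10857221469387518
[306. 119.] 213 [0.6283 0.0526 0.1245] 0.12521710179307555
[115. 136.] 412 [0.6117 0.2569 0.1108] 0.11109064267742502
[211. 137.] 247 [0.6103 0.1508 0.1138] 0.11411331532203428
[166. 141.] 243 [0.6058 0.2    0.1134] 0.11424939670122497
[311. 195.] 347 [0.546  0.0438 0.1111] 0.11122792582264523
[220. 194.] 202 [0.5475 0.1456 0.1139] 0.11436118485279848
[176. 198.] 233 [0.5436 0.1949 0.1135] 0.11422336768230601
[131. 210.] 372 [0.5286 0.2503 0.1106] 0.11106959060552768
```

View pics/end.png

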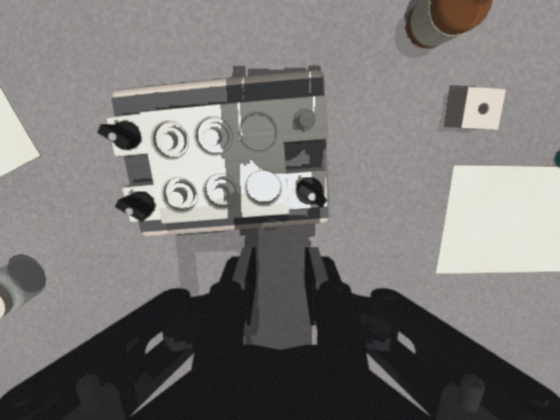

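Final view: four stubs in wells, all tops at about 114 mm. The pin is home at (306,119), the knobs are turned, and the stand is empty. A last check that no fifth stub was hidden by the arm.

```bash
python3 - <<'E'
from h import *
movep([.5,-.35,.3],DOWN(0)); hold(.2)
im,d,c=shot("top"); s=shot("scene"); cv2.imwrite("pics/fin.png",np.hstack([cv2.resize(im,(400,300)),cv2.resize(s[0],(400,300))])[:,:,::-1])
w,dw,cw=shot("wrist"); X=world(w,dw,cw); z=X[...,2]
for m,ce,a in comps((z>.024)&(z<.037)&(X[...,0]<.62),20,900): print(np.round(X[m].mean(0),3),a,np.median(w[m],0))
E
```

```text
[0.556 0.014 0.031] 586 [79. 75. 72.]
[ 0.579 -0.355  0.031] 121 [45. 95. 91.]
[ 0.521 -0.401  0.031] 117 [220. 163. 183.]
[0.478 0.089 0.032] 54 [125.  123.  123.5]
[ 0.294 -0.838  0.03 ] 462 [45. 45. 46.]
[ 0.229 -0.87   0.03 ] 31 [50. 50. 51.]
[ 0.091 -0.892  0.03 ] 137 [75. 71. 68.]
```

View pics/fin.png

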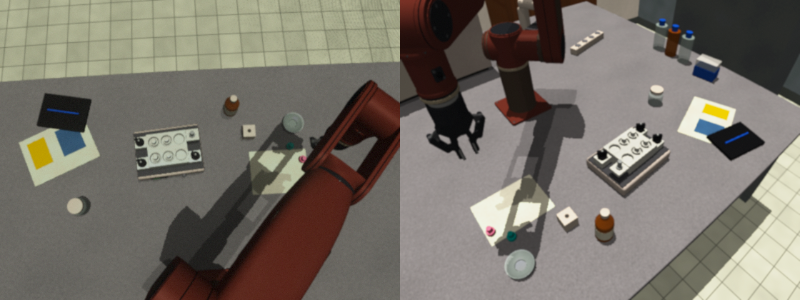

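Only the pink and turquoise decoys are left on the bench, and the bottle, jar and dish are untouched.

```bash
python3 -c "
from plant import *
hold(.5); print(job_done(), observe()['time_s'])"
```

```text
the job is handed in; nothing more can be done
the job is handed in; nothing more can be done
```

The job is handed in, though no verdict came back: my last checks showed all four stubs upright in wells, the pin home in the lug and all three bolts measured at about 2.20 rad, with the bottle, jar and dish left alone.

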